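Nest the glaze cups in the stack holder and clamp the stop

TASK

Pack away the glaze cups: loosen the black clamp knob by turning it fully anticlockwise, draw the blue sliding stop right back, lift the blue lid off the white cup by its knob and set it down upright on the cork mat. Then nest all the loose terracotta cups upright in the white cup to make one straight stack, slide the stop up until its lip rests against the stack, and turn the knob fully clockwise to lock it. Leave the jar, the mug and the plaster mould where they are.

Things in the scene. Friction and masses are not known exactly. Their poses are not given: they have to be found in the camera images.
- holder: plywood stack holder, fixed board 120 (x) by 320 (y) by 12 high. Origin: centre of its underside; its y runs along the rail towards the seat. At the seat's far side (143 from the centre along y) a wooden back stop 44 wide, up to 70 high. Sizes in mm.
- seat (a point): point on top of the board (12 above the table) where the white cup stands inside a wooden socket (67 across, top 42 above the table), 100 from the board's centre along its y. Sizes in mm.
- stop (a joint): position of the blue sliding stop along the holder's -y, 0 to 0.09 m; 0 = fully towards the seat, 0.09 = drawn right back. Clamped, it holds against some 15 to 20 N; freed, it slides with about 2 N. It starts near 0, its lip over the edge of the lid. Sizes in mm.
- stop_lip (a point): tip of the stop's black rubber lip (30 wide, 10 thick, centre 87 above the table), on the side facing the seat. It is 28 from the seat's axis at stop = 0; against a stack of nested cups it comes to about 35 from that axis (stop about 0.007). The stop's upright plate under it is 44 wide; its low block (top at 44 high) carries the knob. Sizes in mm.
- clamp (a joint): angle of the clamp knob, 0 to 1.4 rad; grows clockwise seen from above. 0 = loose, 1.4 = tight; the brake begins to bite at about 0.5 and holds well above 1.1. It starts tight. Sizes in mm.
- clamp_grip (a point): grip point of the black clamp knob on the stop, on its vertical axis, 81 above the table. The knob is a bar 42 long (along this point's x, turns with it), 14 thick and 32 high (56 to 88 above the table), 105 behind the lip. The freed stop can be slid by holding this bar, which then lies across the rail. Sizes in mm.
- base_cup: white cup standing in the holder; open tapered cup 60 high; collar of outer diameter 69 over the top 24, tapered body below it, 56 to 41 in diameter, flat foot; mouth 60 in diameter. Origin: centre of its underside, z up through the mouth. A cup seated in another stands 24 higher, collar on the lower rim (about 2 of play). Sizes in mm.
- cup1: loose terracotta cup (3 to 5 are there), same shape as the white one: open tapered cup 60 high; collar of outer diameter 69 over the top 24, tapered body below it, 56 to 41 in diameter, flat foot; mouth 60 in diameter. Origin: centre of its underside, z up through the mouth. A cup seated in another stands 24 higher, collar on the lower rim (about 2 of play). Sizes in mm.
- cup2: loose terracotta cup (3 to 5 are there), same shape as the white one: open tapered cup 60 high; collar of outer diameter 69 over the top 24, tapered body below it, 56 to 41 in diameter, flat foot; mouth 60 in diameter. Origin: centre of its underside, z up through the mouth. A cup seated in another stands 24 higher, collar on the lower rim (about 2 of play). Sizes in mm.
- cup3: loose terracotta cup (3 to 5 are there), same shape as the white one: open tapered cup 60 high; collar of outer diameter 69 over the top 24, tapered body below it, 56 to 41 in diameter, flat foot; mouth 60 in diameter. Origin: centre of its underside, z up through the mouth. A cup seated in another stands 24 higher, collar on the lower rim (about 2 of play). Sizes in mm.
- cup4: loose terracotta cup (3 to 5 are there), same shape as the white one: open tapered cup 60 high; collar of outer diameter 69 over the top 24, tapered body below it, 56 to 41 in diameter, flat foot; mouth 60 in diameter. Origin: centre of its underside, z up through the mouth. A cup seated in another stands 24 higher, collar on the lower rim (about 2 of play). Sizes in mm.
- cup5: loose terracotta cup (3 to 5 are there), same shape as the white one: open tapered cup 60 high; collar of outer diameter 69 over the top 24, tapered body below it, 56 to 41 in diameter, flat foot; mouth 60 in diameter. Origin: centre of its underside, z up through the mouth. A cup seated in another stands 24 higher, collar on the lower rim (about 2 of play). Sizes in mm.
- lid: blue lid on the white cup, disc 74 across and 5 thick with a plug 53 across and 6 deep beneath. Origin: centre of the plug's underside, z up. Round knob 24 in diameter, its grip from 19 to 39 above the origin. Sizes in mm.
- mat: round cork mat for the lid, 96 in diameter, 4 thick, fixed. Origin: centre of its underside. Sizes in mm.
- jar: bystander: glass jar with black cap, 46 in diameter, 65 high. Origin: centre of its underside. Sizes in mm.
- mug: bystander: dark brown mug, 76 in diameter, 95 high. Origin: centre of its underside. Sizes in mm.
- mould: bystander: plaster mould block 90 by 80 by 34. Origin: centre of its underside. Sizes in mm.
Not all that is in view belongs to the job. Several things have the shape of the lid; the one meant has the colours described above. Leave any purple look-alike of the cup1 alone.

How it is judged:
By the outcome, as a careful person would: the job done as asked, in the order asked, and still so for the second after the job is handed in, with the robot touching nothing.
Of cup1, cup2, cup3, cup4, cup5 only 3 to 5 are there at a start; the rules pass over those that are not, and their reading is None.
At some moment in a run one of cup1, cup2, cup3, cup4, cup5 may be knocked a few centimetres aside while the robot is not near it.
It also fails if it takes over 208 s, if anything falls off the work surface, if the arm or the gripper's body presses on something with over 40 N, if the wrist force passes 120 N, or if a joint passes its speed limit or range.

ROBOT

A 6-joint arm with a two-finger parallel gripper is mounted at the origin on the work surface. World frame = base frame: x ahead of the robot, y to its left, z up, the work surface at z = 0. Lengths are in m, angles in rad, forces in N, time in s.
With the tool pointing down it reaches from about 0.275 to 0.85 m from the base axis. Payload 19 kg.
Tool frame: the origin (TCP) lies at the very end of the fingers, on their centre line; the grasp point (between the pads) lies bot.pinch_z behind it (bot.pinch_z is the distance from the TCP to the grasp point, in m); z points along the fingers, y is the line along which they close (so a half turn about z gives the same grasp; the last joint's range is limited). The gripper opens to 85 mm and grips with 20 to 120 N. Pads are 22 mm wide; open, the fingers measure 114 mm over their backs; the gripper's body (76 mm by 85 mm) begins 54 mm behind the grasp point. The pads swing forward as they close: fully open they stand 13 mm farther back than shut.
Start: joints at [1.04, 0.15, 1.437, -0, 1.554, -0.134], TCP at [0.222, 0.53, 0.231] pointing down, gripper open.
Joint ranges: [-2.8, 2.8], [-0.68, 2.1], [0.12, 2.68], [-1.39, 4.53], [0.16, 2.79], [-2.81, 2.81]. Speed limits (rad/s): [1.89, 1.89, 2.22, 3.01, 3.01, 3.01].

INTERFACE

Orientations are given as a unit quaternion [w, x, y, z].
In Python, from rig import bot gives the robot as it stands. The module is installed in compiled form; this text tells all that it offers.
- The arm moves only by the tool carry_out, never from a script. Its argument "commands" is a list of rows, each a list of 7 numbers: the finger opening in mm, from 0 to 85.4, then the shift along the tool's x, y, z in units of 40 mm (1.0 is 40 mm), then the turn, a rotation vector about the tool's x, y, z in units of 8 degrees (1.0 is 8 degrees). A call has 1 to 12 rows; each row is the pose to reach, as a shift and turn from the pose commanded when the call began, along the tool's axes at that moment; what a row does not reach only later rows make up. A row lasts 1/10 s, in which the tool goes at most 50 mm and 8.59 degrees, less where a joint would pass 70% of its speed; a pose out of reach is approached as far as the arm can. A call with a gripper value outside its range is refused whole. The fingers move at their own pace and stop on an object; "force" is the grip in N (left out, the last holds). Time passes only in rows, so rows that repeat a pose let the fingers close. It gives the time, the measured TCP pose, the force, the opening and the grip force at its end, in the units of the state.
- bot.observe(): the state, without advancing time (a new reading comes with each control period).
- bot.grab_frame(name): name is "scene" or "side" or "wrist"; returns the picture (384x512x3 uint8, red, green, blue); there is no depth.
- bot.get_calibration(name): a dict with "intrinsics" (3x3 intrinsics, pixels), "R" (3x3) and "t" (3): a world point X has camera coordinates R X + t; the wrist camera has in their place "mount" (4x4, takes a point from camera to tool coordinates, whose origin is the TCP and whose axes are the flange's). Camera axes: x right, y down, z forward; pixel columns grow to the right and rows downward; lengths in m; the calibration is good to about 2 mm. A picture is of the moment at which its call begins: read the wrist's pose just before it. get_calibration takes no time and is no camera call.
- bot.finish_job(): hands the job in; it is judged then, once.
Trained networks look in the newest picture that a camera, given by its name, has taken for a name from the list of things; names that differ only in an ending like _2 or _b are one class to them, and where a whole thing is asked for, a point or a joint stands for the part that bears it (a point fixed in the world has none). Each returns a list of dicts, best first, with "confidence" (0 to 1); they miss things now and then, are a little off and sometimes report something else, mostly with a low value. They report only what shows in the picture. A call takes as long as a camera call. They do not tell look-alikes from the thing itself.
- bot.masks_of(target, camera): "mask" (384x512 bool, what is visible of it) and "at" ([row, column] in pixels, amid what is visible of it).
The state is a dict: "clock": time; "qpos": joint angles; "qvel": joint speeds; "joint_efforts": joint torques, N m; "ee_pos": TCP position; "orientation": TCP orientation; "contact_force": force on the tool from outside, world axes, zero at the start; "moment": the same for the moment, N m; "grip_width": finger opening in m; "grip_force": force on a finger pad.
Only numpy, scipy, OpenCV 4.12 (cv2) and the standard library are available. Lean on these libraries where they do the work, as an engineer would, in place of code of your own. Each camera call takes 0.05 s, during which the arm holds its last target. There are 200 camera calls.

## Working session

There is one attempt and no reset: what is moved stays moved. The work goes in short steps, Python scripts to look and compute and a tool call to move; the robot and the scene stay as the last step left them, time stands still between calls to the robot, and variables do not carry over. Pictures are saved under pics/ and viewed, at most 17 in all, crops included, and the job is handed in when it is done.

Besides the shell and the picture viewer there is one more tool, called as name([rows], argument=value, ...), one row to a line, values as JSON. carry_out: Moves the arm, as the interface text tells. Its arguments: {"type":"object","properties":{"commands":{"type":"array","items":{"type":"array","items":{"type":"number"}}},"force":{"type":"number"}},"required":["commands"]}

```bash
mkdir -p pics
cat > h.py <<'E'
import numpy as np, cv2
from rig import bot
from scipy.spatial.transform import Rotation as Rn
def snap(n,f): 
    im=bot.grab_frame(n); cv2.imwrite('pics/'+f,im[:,:,::-1]); return im
def cal(n):
    c=bot.get_calibration(n); K=np.array(c['intrinsics'])
    if n=='wrist':
        s=bot.observe(); T=np.eye(4); q=s['orientation']; T[:3,:3]=Rn.from_quat(q,scalar_first=True).as_matrix(); T[:3,3]=s['ee_pos']
        M=np.linalg.inv(T@np.array(c['mount'])); return K,M[:3,:3],M[:3,3]
    return K,np.array(c['R']),np.array(c['t'])
def ray(n,u,v,z):
    K,R,t=cal(n); d=R.T@np.linalg.solve(K,[u,v,1]); o=-R.T@t
    return o+d*(z-o[2])/d[2]
def proj(n,X):
    K,R,t=cal(n); p=K@(R@np.array(X)+t); return p[:2]/p[2]
E
python3 - <<'E'
from h import *
a=snap('scene','a.png');b=snap('side','b.png')
s=bot.observe();print(s,bot.pinch_z)
for n in ['scene','side','wrist']:print(n,[np.round(x,3).tolist() for x in cal(n)])
print(np.round(bot.get_calibration('wrist')['mount'],3))
for n in ['scene','side']:
  for k in ['holder','stop','clamp','base_cup','cup1','lid','mat','jar','mug','mould']:
    for m in bot.masks_of(k,n):
      if m['confidence']>.2: 
        img={'scene':a,'side':b}[n]; print(n,k,round(m['confidence'],2),np.round(m['at']),m['mask'].sum(),np.median(img[m['mask']],0))
E
```

```text
{'clock': 0.1, 'qpos': array([ 1.03999468e+00,  1.50918686e-01,  1.43794823e+00, -1.55691926e-06,
        1.55378877e+00, -1.33983083e-01]), 'qvel': array([-0.00076606, -0.00100867, -0.00081518, -0.00039645,  0.00093673,
       -0.00021604]), 'joint_efforts': array([ 4.11767804e-03, -7.14379835e+01, -5.71783733e+01, -2.11250344e-04,
        7.13866742e-03, -1.76887597e-04]), 'ee_pos': array([0.22212886, 0.53012761, 0.23075502]), 'orientation': array([-1.72700334e-04,  1.97110030e-01,  9.80381229e-01, -5.02675806e-04]), 'contact_force': array([ 0.64116015, -0.53233788,  0.0375298 ]), 'moment': array([ 0.01637381,  0.04610128, -0.0101072 ]), 'grip_force': 0.0, 'grip_width': 0.0851356177855143} 0.0187
scene [[[451.448, 0.0, 252.034], [0.0, 451.448, 189.704], [0.0, 0.0, 1.0]], [[-0.054, 0.998, 0.01], [0.65, 0.043, -0.758], [-0.758, -0.035, -0.652]], [0.048, -0.282, 1.56]]
side [[[449.818, 0.0, 256.212], [0.0, 449.818, 197.058], [0.0, 0.0, 1.0]], [[-0.997, -0.073, 0.015], [-0.055, 0.584, -0.81], [0.051, -0.808, -0.587]], [0.527, 0.117, 1.093]]
wrist [[[276.132, 0.0, 249.884], [0.0, 276.13
[... 1274 characters left out ...]
19.] 227 [32. 31. 30.]
side clamp 0.64 [238. 226.] 3556 [138. 117.  85.]
side base_cup 0.25 [149. 255.] 444 [117.5  64.   45. ]
side cup1 0.94 [261. 293.] 894 [122.  67.  46.]
side cup1 0.83 [292. 362.] 1043 [ 75.  41. 103.]
side cup1 0.74 [149. 257.] 419 [117.  63.  45.]
side cup1 0.73 [224. 300.] 757 [123.  68.  47.]
side cup1 0.57 [343. 236.] 1338 [115.  61.  41.]
side lid 0.83 [235. 206.] 601 [ 53.  80. 114.]
side lid 0.78 [309. 212.] 814 [183.5  93.  124. ]
side mat 0.86 [180. 292.] 514 [153. 112.  74.]
side jar 0.59 [313. 292.] 709 [80. 88. 87.]
side mug 0.9 [150. 194.] 1128 [50. 32. 30.]
side mould 0.81 [303. 144.] 2045 [146. 128. 101.]
side mould 0.73 [311. 293.] 764 [89.5 96.5 95. ]
```

View pics/a.png

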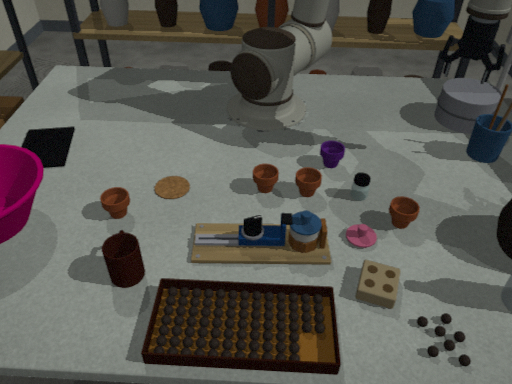

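View pics/b.png

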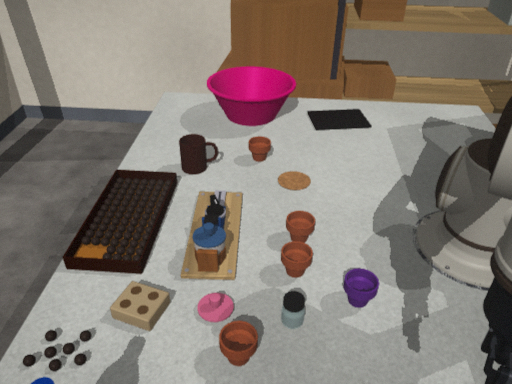

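The pictures show four terracotta cups at scene pixels (115,200), (267,176), (307,179) and (401,211); the purple one at (331,153) is a look-alike. The blue lid is on the white cup at (306,221), with a pink look-alike lid at (362,237). The clamp knob is at (253,226) and the cork mat at (172,187).

```bash
cat >> h.py <<'E'
from scipy.optimize import minimize
CUP=[(0,.0205),(.036,.028),(.036,.0345),(.060,.0345)]
LID=[(.006,.037),(.011,.037),(.019,.012),(.039,.012)]
def sil(n,x,y,z0,prof,S=4):
    K,R,t=cal(n); a=np.linspace(0,2*np.pi,40); m=np.zeros((384,512),np.uint8); rings=[]
    for h,r in prof:
        P=np.c_[x+r*np.cos(a),y+r*np.sin(a),np.full(40,z0+h)]@R.T+t; p=P@K.T; rings.append(p[:,:2]/p[:,2:])
    for i in range(len(rings)-1):
        h=cv2.convexHull(np.r_[rings[i],rings[i+1]].astype(np.float32))
        cv2.fillConvexPoly(m,np.round(h*16).astype(np.int32),1,shift=4)
    return m>0
def fit(obs,x0,z0,prof):
    """obs: list of (cam,mask)"""
    def c(p):
        s=0
        for n,m in obs:
            q=sil(n,p[0],p[1],z0,prof); s+=1-(q&m).sum()/max(1,(q|m).sum())
        return s/len(obs)
    r=minimize(c,x0,method='Nelder-Mead',options=dict(initial_simplex=[x0,[x0[0]+.008,x0[1]],[x0[0],x0[1]+.008]],xatol=2e-4,fatol=1e-4))
    return r.x,1-r.fun
def col(im,m):
    return np.median(im[m],0)
E
python3 - <<'E'
from h import *
im={n:bot.grab_frame(n) for n in ['scene','side']}
def both(k,z,zm,prof,ok=lambda c:True):
    L={n:[m for m in bot.masks_of(k,n) if m['confidence']>.2 and ok(col(im[n],m['mask']).astype(float))] for n in im}
    for m in L['scene']:
        p=ray('scene',m['at'][1],m['at'][0],zm)
        bst=None
        for q in L['side']:
            w=ray('side',q['at'][1],q['at'][0],zm)
            d=np.hypot(*(w-p)[:2])
            if d<.04 and (bst is None or d<bst[0]): bst=(d,q)
        obs=[('scene',m['mask'])]+([('side',bst[1]['mask'])] if bst else [])
        x,i=fit(obs,p[:2],z,prof); each=[fit([o],x,z,prof)[0].round(4).tolist() for o in obs]
        print(k,round(m['confidence'],2),np.round(x,4),round(i,2),each)
both('cup1',0,.035,CUP)
blue=lambda c:c[2]>c[0]
both('lid',.066,.08,LID,blue)
both('mat',0,.002,[(0,.048),(.004,.048)])
both('jar',0,.03,[(0,.023),(.065,.023)])
both('mug',0,.05,[(0,.038),(.095,.038)])
for n in im:
    for m in bot.masks_of('clamp',n)[:1]:
        print(n,'knob',ray(n,m['at'][1],m['at'][0],.075))
    for m in bot.masks_of('mould',n)[:1]:
        print(n,'mould',ray(n,m['at'][1],m['at'][0],.02))
    x,y=130,150
c=im['scene'][190:280,180:350][:,:,::-1]
cv2.imwrite('pics/c.png',cv2.resize(c,None,fx=4.5,fy=4.5,interpolation=cv2.INTER_CUBIC))
E
```

```text
cup1 0.8 [0.4238 0.0103] 0.92 [[0.4282, 0.01], [0.4226, 0.0103]]
cup1 0.72 [0.4323 0.1249] 0.87 [[0.4323, 0.1249], [0.4324, 0.1249]]
cup1 0.56 [ 0.5448 -0.3604] 0.9 [[0.5475, -0.3605], [0.5446, -0.3591]]
cup1 0.56 [0.3016 0.1988] 0.91 [[0.3015, 0.1989], [0.3015, 0.1995]]
cup1 0.55 [0.5359 0.3553] 0.92 [[0.5379, 0.3541], [0.5359, 0.3553]]
cup1 0.29 [ 0.5884 -0.0121] 0.42 [[0.5875, -0.0126]]
lid 0.71 [0.6276 0.1084] 0.86 [[0.6303, 0.1082], [0.627, 0.1081]]
mat 0.71 [ 0.4371 -0.2432] 0.87 [[0.4376, -0.2431], [0.4391, -0.2404]]
mat 0.55 [0.5929 0.0036] 0.64 [[0.5929, 0.0036]]
jar 0.65 [0.4376 0.2647] 0.83 [[0.4376, 0.2647], [0.437, 0.2602]]
mug 0.97 [ 0.737  -0.2873] 0.89 [[0.7393, -0.286], [0.7362, -0.2841]]
mug 0.39 [0.5826 0.1136] 0.12 [[0.5824, 0.1128]]
scene knob [ 0.6463275  -0.00771925  0.075     ]
scene mould [0.74953296 0.26052436 0.02      ]
side knob [0.62118107 0.00636857 0.075     ]
side mould [0.74336426 0.26953654 0.02      ]
```

View pics/c.png

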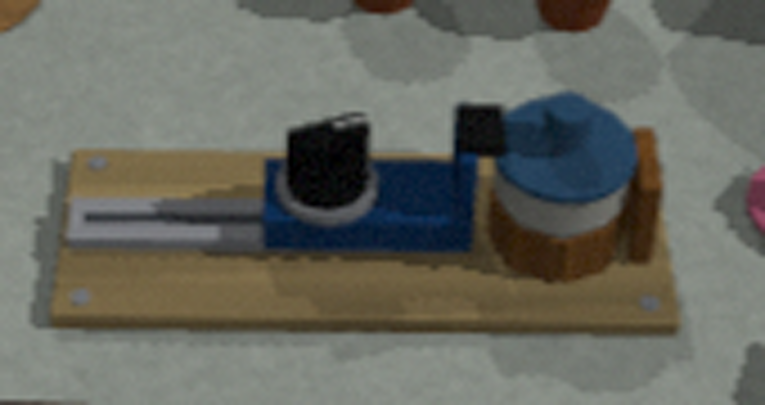

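```bash
cat >> h.py <<'E'
def go(x,y,z,yaw,grip_c=None):
    """TCP target, tool straight down, yaw (deg) of tool y axis -> units in present tool axes; picks nearer half-turn in q6 range by hand"""
    s=bot.observe(); R=Rn.from_quat(s['orientation'],scalar_first=True)
    a=np.radians(yaw); Y=np.array([np.cos(a),np.sin(a),0]); Z=np.array([0,0,-1.]); X=np.cross(Y,Z)
    Rt=Rn.from_matrix(np.c_[X,Y,Z]); d=R.inv().apply(np.array([x,y,z])-s['ee_pos'])/.04
    r=(R.inv()*Rt).as_rotvec()*180/np.pi/8
    print('shift',d.round(3),'turn',r.round(3),'dist rows',np.linalg.norm(d)/1.25,np.linalg.norm(r)/1.07)
E
python3 - <<'E'
from h import *
cr=lambda u,v:ray('scene',180+u/4.5,190+v/4.5,.012)
BL,BR,TL=cr(53,317),cr(678,322),cr(72,150)
print(BL,BR,TL,(BR+TL)/2,np.degrees(np.arctan2(*((BR-BL)[[0,1]]*[-1,1]))))
go(.62,.02,.27,10)
E
```

```text
[ 0.70437314 -0.14722468  0.012     ] [0.68797745 0.16742392 0.012     ] [ 0.58588882 -0.15524166  0.012     ] [0.63693313 0.00609113 0.012     ] 2.98286657227626
shift [-14.102  -7.923  -0.968] turn [-1.000e-03  0.000e+00  7.158e+00] dist rows 12.963694833841211 6.689920466458225
```

carry_out([
  [85,-14.1,-7.92,-0.97,0,0,7.16],
  [85,-14.1,-7.92,-0.97,0,0,7.16],
  [85,-14.1,-7.92,-0.97,0,0,7.16],
  [85,-14.1,-7.92,-0.97,0,0,7.16],
  [85,-14.1,-7.92,-0.97,0,0,7.16],
  [85,-14.1,-7.92,-0.97,0,0,7.16],
  [85,-14.1,-7.92,-0.97,0,0,7.16],
  [85,-14.1,-7.92,-0.97,0,0,7.16],
  [85,-14.1,-7.92,-0.97,0,0,7.16],
  [85,-14.1,-7.92,-0.97,0,0,7.16],
  [85,-14.1,-7.92,-0.97,0,0,7.16],
  [85,-14.1,-7.92,-0.97,0,0,7.16],
])

```text
clock: 3.1
ee_pos: [0.5914, 0.056, 0.2675]
orientation: [0.0, 0.643, 0.766, 0.0]
contact_force: [0.8, 1.4, 0.8]
grip_width: 0.0852
grip_force: 0.0
```

carry_out([
  [85,0,0,0,0,0,0],
  [85,0,0,0,0,0,0],
  [85,0,0,0,0,0,0],
])

```text
clock: 3.4
ee_pos: [0.5901, 0.0585, 0.2672]
orientation: [-0.0, 0.643, 0.766, -0.0]
contact_force: [0.3, 0.4, -0.1]
grip_width: 0.0849
grip_force: 0.0
```

Run:
```python
from h import *
go(.62,.02,.27,10)
w=snap('wrist','w1.png')
print(bot.observe()['ee_pos'],bot.observe()['qvel'].max())
for k,z in [('clamp',.075),('lid',.08),('stop',.05),('holder',.012),('base_cup',.05),('cup1',.04)]:
    for m in bot.masks_of(k,'wrist'):
        if m['confidence']>.2: print(k,round(m['confidence'],2),np.round(m['at']),m['mask'].sum(),ray('wrist',m['at'][1],m['at'][0],z).round(4),col(w,m['mask']))
```

```text
shift [-1.078  0.569 -0.07 ] turn [-0.002 -0.001  0.001] dist rows 0.976956052249643 0.001970643407604897
[0.59002022 0.05882459 0.26737034] 0.008098376953122
clamp 0.81 [217. 273.] 792 [ 0.6329 -0.0034  0.075 ] [50. 46. 44.]
lid 0.73 [133. 288.] 2898 [0.6285 0.1068 0.08  ] [ 67.  93. 123.]
lid 0.72 [ 15. 279.] 2123 [0.5926 0.2241 0.08  ] [177.  98. 125.]
stop 0.6 [199. 272.] 2659 [0.6294 0.0123 0.05  ] [49. 57. 73.]
holder 0.93 [194. 268.] 12974 [0.629 0.006 0.012] [146. 125.  97.]
base_cup 0.27 [ 87. 132.] 3015 [0.4328 0.1251 0.05  ] [95. 62. 51.]
cup1 0.95 [175. 126.] 2400 [0.4266 0.0074 0.04  ] [115.  72.  56.]
cup1 0.71 [ 89. 132.] 3019 [0.4287 0.1223 0.04  ] [95. 62. 51.]
cup1 0.62 [14. 31.] 2000 [0.3073 0.1845 0.04  ] [61. 39. 76.]
```

View pics/w1.png

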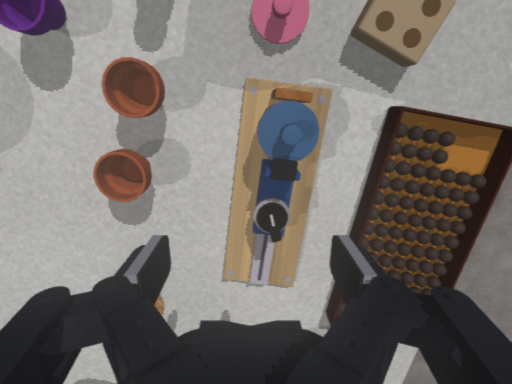

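Run:
```python
from h import *
c=[ray('wrist',u,v,.012) for u,v in [(246,79),(332,88),(295,287),(224,280)]]
for p in c: print(p.round(4))
print(np.mean(c,0)); 
for a,b in[(3,0),(2,1)]: d=c[b]-c[a];print(np.linalg.norm(d),np.degrees(np.arctan2(-d[0],d[1])))
im=cv2.imread('pics/w1.png')[100:260,215:335]
cv2.imwrite('pics/w1c.png',cv2.resize(im,None,fx=3.7,fy=3.7,interpolation=cv2.INTER_CUBIC))
```

```text
[0.5676 0.1607 0.012 ]
[0.6846 0.1698 0.012 ]
[ 0.7057 -0.1501  0.012 ]
[ 0.5849 -0.1573  0.012 ]
[0.63571496 0.00575538 0.012     ]
0.3184693560792924 3.1156442271222855
0.32062272426987676 3.7723202403445324
```

View pics/w1c.png

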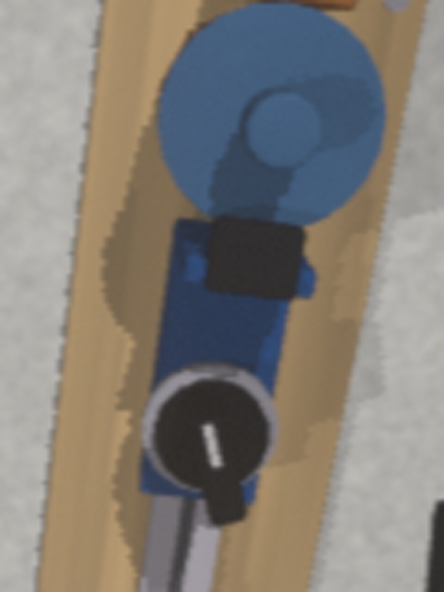

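Run:
```python
from h import *
im=cv2.imread('pics/w1.png')
for u,v in [(208,425),(218,465),(228,520),(208,365),(210,430)]:
    U,V=215+u/3.7,100+v/3.7
    print((u,v),ray('wrist',U,V,.088).round(4),ray('wrist',U,V,.056).round(4))
from math import *
y=radians(3.4); C=np.array([.636,.006]); e=np.array([-sin(y),cos(y)])
for h,z in [(-35,.088),(-35,.056)]:
    p=C+e*h/1000; q=(proj('wrist',[*p,z])-[215,100])*3.7; print(h,z,p,q)
c=im[190:250,250:295]; c=cv2.resize(cv2.convertScaleAbs(c,alpha=2.5,beta=0),None,fx=10,fy=10,interpolation=cv2.INTER_CUBIC); cv2.imwrite('pics/w1d.png',c)
```

```text
(208, 425) [0.628  0.0033 0.088 ] [ 0.633  -0.0096  0.056 ]
(218, 465) [ 0.6343 -0.0107  0.088 ] [ 0.6399 -0.025   0.056 ]
(228, 520) [ 0.642  -0.0308  0.088 ] [ 0.6484 -0.0471  0.056 ]
(208, 365) [0.6237 0.0246 0.088 ] [0.6283 0.0138 0.056 ]
(210, 430) [0.629  0.0017 0.088 ] [ 0.6341 -0.0114  0.056 ]
-35 0.088 [ 0.63807572 -0.02893839] [218.20509976 513.64494436]
-35 0.056 [ 0.63807572 -0.02893839] [211.10362269 473.62005117]
```

View pics/w1d.png

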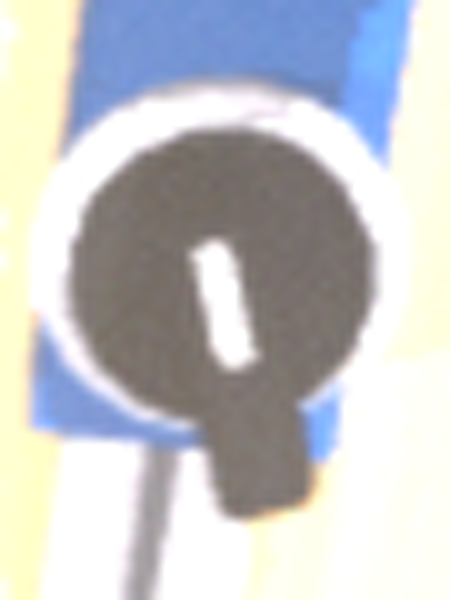

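Run:
```python
from h import *
for n,u,v,z in [('lipfront',258,216,.092),('lipfrontL',213,216,.092),('lipfrontR',303,226,.092),('liprear',255,298,.092),('block rear',190,495,.044),('lidknobtop',283,130,.105),('lidnear',270,228,.077),('lidfar',270,2,.077)]:
    print(n,ray('wrist',215+u/3.7,100+v/3.7,z).round(4))
print(bot.observe()['ee_pos'], bot.observe()['clock'])
```

```text
lipfront [0.6289 0.0776 0.092 ]
lipfrontL [0.6149 0.0752 0.092 ]
lipfrontR [0.6436 0.077  0.092 ]
liprear [0.6336 0.0511 0.092 ]
block rear [ 0.6337 -0.045   0.044 ]
lidknobtop [0.6286 0.1064 0.105 ]
lidnear [0.6361 0.0718 0.077 ]
lidfar [0.6207 0.1418 0.077 ]
[0.59028961 0.0584735  0.26742936] 3.75
```

Run:
```python
from h import *
for n,o,f in [('scene',[180,190],4.5),('wrist',[250,190],10)]:
  for P in [(.634,-.0115),(.637,-.028)]:
    for z in [.044,.056,.088]:
      print(n,P,z,((proj(n,[*P,z])-o)*f).round(),[((proj(n,[P[0]+s*.021*.375,P[1]-s*.021*.927,z])-o)*f).round().tolist() for s in(-1,1)])
im=cv2.imread('pics/b.png')[180:290,170:260]; cv2.imwrite('pics/bc.png',cv2.resize(im,None,fx=5,fy=5,interpolation=cv2.INTER_CUBIC))
print(((proj('side',[.634,-.0115,.056])-[170,180])*5),((proj('side',[.637,-.028,.056])-[170,180])*5),((proj('side',[.634,-.0115,.088])-[170,180])*5),((proj('side',[.637,-.028,.088])-[170,180])*5))
```

```text
scene (0.634, -0.0115) 0.044 [330. 184.] [[368.0, 175.0], [292.0, 194.0]]
scene (0.634, -0.0115) 0.056 [330. 168.] [[369.0, 159.0], [292.0, 177.0]]
scene (0.634, -0.0115) 0.088 [331. 123.] [[370.0, 114.0], [291.0, 133.0]]
scene (0.637, -0.028) 0.044 [298. 187.] [[336.0, 178.0], [259.0, 196.0]]
scene (0.637, -0.028) 0.056 [298. 171.] [[337.0, 162.0], [259.0, 180.0]]
scene (0.637, -0.028) 0.088 [298. 126.] [[337.0, 117.0], [258.0, 135.0]]
wrist (0.634, -0.0115) 0.044 [210. 229.] [[182.0, 94.0], [237.0, 361.0]]
wrist (0.634, -0.0115) 0.056 [217. 263.] [[188.0, 124.0], [244.0, 397.0]]
wrist (0.634, -0.0115) 0.088 [236. 362.] [[205.0, 213.0], [265.0, 507.0]]
wrist (0.637, -0.028) 0.044 [208. 337.] [[181.0, 205.0], [235.0, 465.0]]
wrist (0.637, -0.028) 0.056 [214. 373.] [[186.0, 237.0], [242.0, 504.0]]
wrist (0.637, -0.028) 0.088 [233. 481.] [[203.0, 335.0], [262.0, 621.0]]
[219.55715606 146.8819833 ] [218.51069359 126.35431777] [216.86821453  94.09918167] [215.83692912  73.86967474]
```

View pics/bc.png

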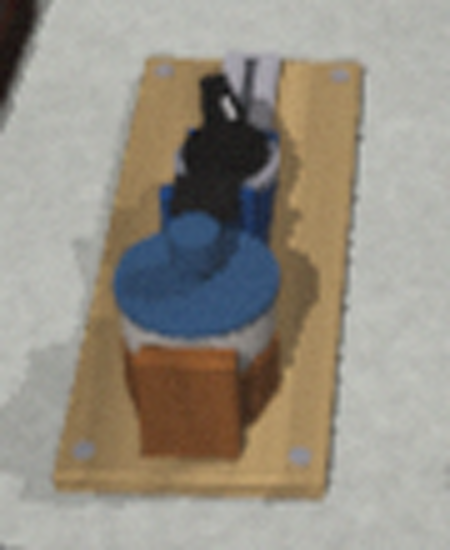

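H1 fits: the knob is at about (.635,-.0115), with its bar at yaw -67°. Side crop: the lid knob is at (195,235), the clamp knob disc at (225,150).

Run:
```python
from h import *
go(.635,-.0115,.12,21)
```

```text
shift [-1.917  0.795  3.686] turn [ 2.000e-03  1.000e-03 -1.371e+00] dist rows 3.3841232921523563 1.281552551635791
```

carry_out([
  [85,-1.92,0.8,2.5,0,0,-1.37],
  [85,-1.92,0.8,3.69,0,0,-1.37],
  [85,-1.92,0.8,3.69,0,0,-1.37],
  [85,-1.92,0.8,3.69,0,0,-1.37],
  [85,-1.92,0.8,4.2,0,0,-1.37],
  [85,-1.92,0.8,4.7,0,0,-1.37],
  [85,-1.92,0.8,5.13,0,0,-1.37],
  [85,-1.92,0.8,5.13,0,0,-1.37],
  [40,-1.92,0.8,5.13,0,0,-1.37],
  [20,-1.92,0.8,5.13,0,0,-1.37],
], force=40)

```text
clock: 4.75
ee_pos: [0.6359, -0.0121, 0.0633]
orientation: [0.001, 0.567, 0.824, 0.0]
contact_force: [0.2, -0.0, 0.9]
grip_width: 0.0582
grip_force: 0.0
```

carry_out([
  [5,0,0,0,0,0,0],
  [5,0,0,0,0,0,0],
  [5,0,0,0,0,0,0],
  [5,0,0,0,0,0,0],
  [5,0,0,0,0,0,0],
  [5,0,0,0,0,0,0],
], force=40)

```text
clock: 5.35
ee_pos: [0.6338, -0.0127, 0.0627]
orientation: [-0.001, 0.567, 0.824, -0.001]
contact_force: [-19.7, -4.1, 15.7]
grip_width: 0.0133
grip_force: 39.8
```

Run:
```python
from h import *
s=bot.observe(); print({k:np.round(v,3) for k,v in s.items()})
snap('wrist','w2.png')
```

```text
{'clock': np.float64(5.35), 'qpos': array([-0.141,  0.378,  1.503, -0.002,  1.264, -0.506]), 'qvel': array([-0.001, -0.001, -0.001,  0.001, -0.001,  0.001]), 'joint_efforts': array([  2.843, -78.763, -54.899,   2.136,  -5.745,   0.126]), 'ee_pos': array([ 0.634, -0.013,  0.063]), 'orientation': array([-0.001,  0.567,  0.824, -0.001]), 'contact_force': array([-19.723,  -4.081,  15.673]), 'moment': array([-0.714,  3.127,  0.104]), 'grip_force': np.float64(39.844), 'grip_width': np.float64(0.013)}
```

View pics/w2.png

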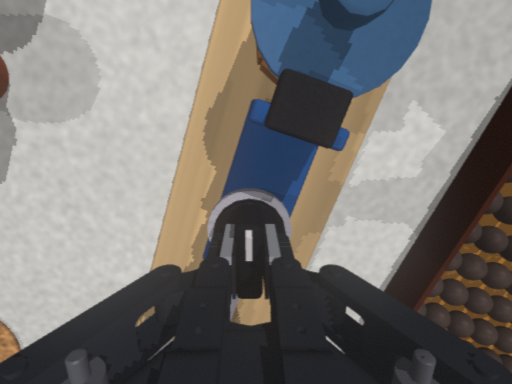

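carry_out([
  [5,0,-0.05,-0.02,0,0,0],
  [5,0,-0.05,-0.03,0,0,-1],
  [5,0,-0.05,-0.03,0,0,-2],
  [5,0,-0.05,-0.03,0,0,-3],
  [5,0,-0.05,-0.03,0,0,-4],
  [5,0,-0.05,-0.03,0,0,-5],
  [5,0,-0.05,-0.03,0,0,-6],
  [5,0,-0.05,-0.03,0,0,-7],
  [5,0,-0.05,-0.03,0,0,-8],
  [5,0,-0.05,-0.03,0,0,-9],
  [5,0,-0.05,-0.03,0,0,-9],
])

```text
clock: 6.5
ee_pos: [0.6326, -0.0131, 0.0629]
orientation: [-0.001, -0.028, 1.0, -0.0]
contact_force: [-6.9, -1.8, 0.3]
grip_width: 0.0133
grip_force: 40.8
```

Run:
```python
from h import *
s=bot.observe(); print({k:np.round(v,3) for k,v in s.items()})
R=Rn.from_quat(s['orientation'],scalar_first=True).as_matrix(); print(R.round(3),np.degrees(np.arctan2(R[1,1],R[0,1])))
```

```text
{'clock': np.float64(6.5), 'qpos': array([-1.420e-01,  3.740e-01,  1.507e+00, -1.000e-03,  1.262e+00,
       -1.769e+00]), 'qvel': array([ 0.001, -0.001, -0.   , -0.001, -0.001,  0.135]), 'joint_efforts': array([  1.737, -87.187, -55.521,   0.794,  -2.022,  -4.239]), 'ee_pos': array([ 0.633, -0.013,  0.063]), 'orientation': array([-0.001, -0.028,  1.   , -0.   ]), 'contact_force': array([-6.857, -1.828,  0.328]), 'moment': array([-0.274,  1.039, -0.215]), 'grip_force': np.float64(40.815), 'grip_width': np.float64(0.013)}
[[-0.998 -0.057 -0.002]
 [-0.057  0.998 -0.   ]
 [ 0.002 -0.    -1.   ]] 93.24766567505318
```

carry_out([
  [5,0,0,0,0,0,-0.4],
  [5,0,0,0,0,0,-0.4],
  [5,0,0,0,0,0,-0.4],
])

```text
clock: 6.8
ee_pos: [0.6328, -0.0131, 0.063]
orientation: [-0.001, -0.053, 0.999, -0.0]
contact_force: [-4.9, -2.2, -0.6]
grip_width: 0.0133
grip_force: 51.2
```

Run:
```python
from h import *
s=bot.observe(); print({k:np.round(v,3) for k,v in s.items()})
R=Rn.from_quat(s['orientation'],scalar_first=True).as_matrix(); print(np.degrees(np.arctan2(R[1,1],R[0,1])))
```

```text
{'clock': np.float64(6.8), 'qpos': array([-0.142,  0.374,  1.507, -0.   ,  1.262, -1.819]), 'qvel': array([ 0.001,  0.   , -0.   ,  0.001,  0.002,  0.004]), 'joint_efforts': array([  2.187, -87.397, -54.999,   0.548,  -1.559,  -1.026]), 'ee_pos': array([ 0.633, -0.013,  0.063]), 'orientation': array([-0.001, -0.053,  0.999, -0.   ]), 'contact_force': array([-4.92 , -2.211, -0.614]), 'moment': array([-0.28 ,  0.842, -0.823]), 'grip_force': np.float64(51.193), 'grip_width': np.float64(0.013)}
96.0649528884379
```

carry_out([
  [5,0.01,-0.2,0,0,0,0.1],
  [5,0.02,-0.45,0,0,0,0.1],
  [5,0.03,-0.7,0,0,0,0.1],
  [5,0.04,-0.95,0,0,0,0.1],
  [5,0.05,-1.2,0,0,0,0.1],
  [5,0.07,-1.45,0,0,0,0.1],
  [5,0.08,-1.7,0,0,0,0.1],
  [5,0.09,-1.95,0,0,0,0.1],
  [5,0.1,-2.15,0,0,0,0.1],
  [5,0.1,-2.25,0,0,0,0.1],
  [5,0.1,-2.25,0,0,0,0.1],
])

```text
clock: 7.9
ee_pos: [0.6373, -0.1013, 0.0629]
orientation: [-0.002, -0.046, 0.999, 0.002]
contact_force: [-17.4, 12.8, 7.6]
grip_width: 0.0136
grip_force: 48.0
```

carry_out([
  [5,0,-0.05,0,0,0,0],
  [5,0,-0.05,0,0,0,0],
])

```text
clock: 8.1
ee_pos: [0.6373, -0.1016, 0.0629]
orientation: [-0.002, -0.046, 0.999, 0.003]
contact_force: [-19.7, 25.4, 11.6]
grip_width: 0.013
grip_force: 49.0
```

carry_out([
  [20,0,0.1,0,0,0,0],
  [50,0,0.1,0,0,0,0],
  [50,0,0.1,0,0,0,0],
  [50,0,0.1,0,0,0,0],
  [50,0,0.1,-1,0,0,0],
  [50,0,0.1,-2.5,0,0,0],
  [50,0,0.1,-2.5,0,0,0],
])

```text
clock: 8.8
ee_pos: [0.6407, -0.1015, 0.1694]
orientation: [0.004, -0.046, 0.999, -0.001]
contact_force: [0.4, 0.5, 0.6]
grip_width: 0.05
grip_force: 0.0
```

Run:
```python
from h import *
go(.6288,.1066,.15,3)
im={n:bot.grab_frame(n) for n in ['scene','side']}
obs=[]
for n in im:
    for m in bot.masks_of('lid',n):
        c=col(im[n],m['mask']).astype(float)
        if c[2]>c[0] and m['confidence']>.3: obs.append((n,m['mask'])); print(n,fit([obs[-1]],[.63,.107],.066,LID))
print(fit(obs,[.63,.107],.066,LID))
```

```text
shift [-0.183  5.209  0.47 ] turn [ 0.025  0.057 11.541] dist rows 4.186387756658021 10.78604091636013
scene (array([0.62720215, 0.10748779]), np.float64(0.8573529411764705))
side (array([0.62581909, 0.10848584]), np.float64(0.9363507779349364))
(array([0.62560938, 0.10774219]), np.float64(0.8928375912408759))
```

carry_out([
  [60,-0.18,5.2,0.4,0.02,0.05,11.54],
  [60,-0.18,5.2,0.4,0.02,0.05,11.54],
  [60,-0.18,5.2,0.4,0.02,0.05,11.54],
  [60,-0.18,5.2,0.4,0.02,0.05,11.54],
  [60,-0.18,5.2,0.4,0.02,0.05,11.54],
  [60,-0.18,5.2,0.4,0.02,0.05,11.54],
  [60,-0.18,5.2,0.4,0.02,0.05,11.54],
  [60,-0.18,5.2,0.4,0.02,0.05,11.54],
  [60,-0.18,5.2,0.4,0.02,0.05,11.54],
  [60,-0.18,5.2,0.4,0.02,0.05,11.54],
  [60,-0.18,5.2,0.4,0.02,0.05,11.54],
  [60,-0.18,5.2,0.4,0.02,0.05,11.54],
])

```text
clock: 10.2
ee_pos: [0.6261, 0.1069, 0.1454]
orientation: [-0.004, 0.689, 0.724, -0.002]
contact_force: [0.1, 0.3, -0.6]
grip_width: 0.06
grip_force: 0.0
```

Run:
```python
from h import *
go(.6275,.107,.081,3)
```

```text
shift [-0.003  0.048  1.61 ] turn [-0.063 -0.017 -0.021] dist rows 1.2889234812272492 0.06403853890594173
```

carry_out([
  [60,0,0.05,0.8,-0.06,-0.02,-0.02],
  [60,0,0.05,1.3,-0.06,-0.02,-0.02],
  [60,0,0.05,1.6,-0.06,-0.02,-0.02],
  [40,0,0.05,1.6,-0.06,-0.02,-0.02],
  [30,0,0.05,1.6,-0.06,-0.02,-0.02],
  [15,0,0.05,1.6,-0.06,-0.02,-0.02],
  [15,0,0.05,1.6,-0.06,-0.02,-0.02],
  [15,0,0.05,1.6,-0.06,-0.02,-0.02],
  [15,0,0.05,1.6,-0.06,-0.02,-0.02],
], force=25)

```text
clock: 11.1
ee_pos: [0.6288, 0.1073, 0.0842]
orientation: [0.001, 0.687, 0.727, 0.001]
contact_force: [0.5, 0.1, 6.2]
grip_width: 0.0233
grip_force: 25.3
```

Run:
```python
from h import *
s=bot.observe(); print({k:np.round(v,3) for k,v in s.items()})
```

```text
{'clock': np.float64(11.1), 'qpos': array([ 0.048,  0.362,  1.477, -0.   ,  1.298, -0.007]), 'qvel': array([-0.001,  0.   ,  0.001, -0.001, -0.001, -0.001]), 'joint_efforts': array([ 9.0000e-03, -8.2419e+01, -4.9996e+01,  2.5000e-02,  8.7000e-02,
        8.0000e-03]), 'ee_pos': array([0.629, 0.107, 0.084]), 'orientation': array([0.001, 0.687, 0.727, 0.001]), 'contact_force': array([0.469, 0.065, 6.206]), 'moment': array([ 0.04 , -0.051,  0.054]), 'grip_force': np.float64(25.328), 'grip_width': np.float64(0.023)}
```

carry_out([
  [15,0,0,-0.3,0,0,0],
  [15,0,0,-1,0,0,0],
  [15,0,0,-2,0,0,0],
  [15,0,0,-2.3,0,0,0],
  [15,0,0,-2.3,0,0,0],
])

```text
clock: 11.6
ee_pos: [0.6288, 0.1074, 0.1779]
orientation: [0.002, 0.687, 0.727, 0.002]
contact_force: [-0.8, -0.2, -0.8]
grip_width: 0.0228
grip_force: 24.8
```

Run:
```python
from h import *
go(.4375,-.2425,.10,3)
im={n:snap(n,n+'3.png') for n in ['scene','side']}
for n in im:
    for m in bot.masks_of('mat',n)[:1]: print(n,m['confidence'],m['at'],fit([(n,m['mask'])],[.4375,-.2425],0,[(0,.048),(.004,.048)]))
```

```text
shift [-8.466 -5.274  1.92 ] turn [0.042 0.003 0.024] dist rows 8.125814053446227 0.04547155267318411
scene 0.69 [185.5, 170.6] (array([ 0.43335059, -0.2454082 ]), np.float64(0.8579626972740315))
side 0.93 [181.8, 291.5] (array([ 0.43566797, -0.24073633]), np.float64(0.8628884826325411))
```

View pics/scene3.png

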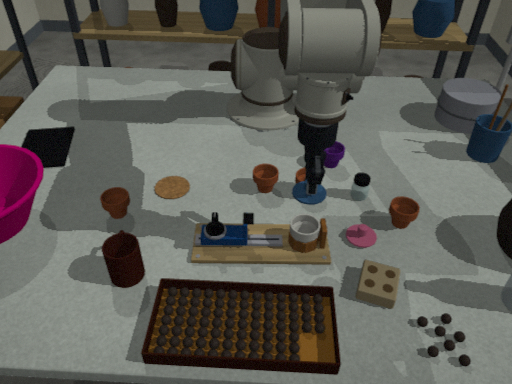

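The lid hangs from the gripper at (309,193), the stop is back at (215,232) and the open white cup is at (304,231). The cork mat is free at (172,187).

carry_out([
  [15,-8.47,-5.3,0.5,0,0,0],
  [15,-8.47,-5.3,0.5,0,0,0],
  [15,-8.47,-5.3,0.5,0,0,0],
  [15,-8.47,-5.3,0.5,0,0,0],
  [15,-8.47,-5.3,0.5,0,0,0],
  [15,-8.47,-5.3,0.5,0,0,0],
  [15,-8.47,-5.3,1,0,0,0],
  [15,-8.47,-5.3,2,0.04,0,0.02],
  [15,-8.47,-5.3,3,0.04,0,0.02],
  [15,-8.47,-5.3,3,0.04,0,0.02],
  [15,-8.47,-5.3,3,0.04,0,0.02],
  [15,-8.47,-5.3,3,0.04,0,0.02],
])

```text
clock: 13.0
ee_pos: [0.4365, -0.2426, 0.0563]
orientation: [-0.001, 0.688, 0.726, -0.001]
contact_force: [0.3, -0.5, -0.6]
grip_width: 0.0232
grip_force: 24.9
```

Run:
```python
from h import *
go(.4365,-.2425,.0225,3)
```

```text
shift [0.002 0.002 0.845] turn [-0.018  0.007  0.008] dist rows 0.6759211701713087 0.01933537721877121
```

carry_out([
  [15,0,0,0.4,0,0,0],
  [15,0,0,0.65,0,0,0],
  [15,0,0,0.75,0,0,0],
  [15,0,0,0.83,0,0,0],
  [15,0,0,0.87,0,0,0],
  [15,0,0,0.87,0,0,0],
])

```text
clock: 13.6
ee_pos: [0.4358, -0.2429, 0.0216]
orientation: [-0.001, 0.688, 0.726, -0.001]
contact_force: [-7.6, 4.5, 16.4]
grip_width: 0.023
grip_force: 26.9
```

carry_out([
  [30,0,0,-0.05,0,0,0],
  [60,0,0,-0.05,0,0,0],
  [60,0,0,-0.05,0,0,0],
  [60,0,0,-0.05,0,0,0],
  [85,0,0,-1,0,0,0],
  [85,0,0,-2.2,0,0,0],
  [85,0,0,-3.4,0,0,0],
  [85,0,0,-4,0,0,0],
  [85,0,0,-4,0,0,0],
])

```text
clock: 14.5
ee_pos: [0.4371, -0.2436, 0.1838]
orientation: [0.002, 0.688, 0.726, -0.001]
contact_force: [0.2, 0.7, -1.0]
grip_width: 0.0849
grip_force: 0.0
```

```bash
cat >> h.py <<'E'
def cups(pr=True):
    im={n:bot.grab_frame(n) for n in ['scene','side']}
    L={n:[m for m in bot.masks_of('cup1',n) if m['confidence']>.3] for n in im}; out=[]
    for n in im:
        for m in L[n]:
            c=col(im[n],m['mask']).astype(float)
            if c[2]>.8*c[0]: continue
            p=ray(n,m['at'][1],m['at'][0],.035); x,i=fit([(n,m['mask'])],p[:2],0,CUP); out.append((n,round(m['confidence'],2),x.round(4).tolist(),round(i,2)))
            if pr: print(*out[-1])
    return im,L
E
python3 - <<'E'
from h import *
im,L=cups()
for n in im:
    for m in bot.masks_of('lid',n):
        if m['confidence']>.3: print('lid',n,m['at'],col(im[n],m['mask']),fit([(n,m['mask'])],[.436,-.243],.004,LID))
go(.5448,-.3604,.2,3)
print(bot.observe()['ee_pos'])
E
```

```text
scene 0.9 [0.5505, -0.3596] 0.93
scene 0.89 [0.4361, 0.1252] 0.91
scene 0.79 [0.4254, 0.0111] 0.95
scene 0.6 [0.5382, 0.3538] 0.91
side 0.88 [0.4325, 0.1279] 0.89
side 0.88 [0.4236, 0.0107] 0.92
side 0.74 [0.5465, -0.3572] 0.92
side 0.6 [0.5357, 0.3551] 0.97
lid scene [236.8, 362.3] [130.  67.  89.] (array([ 0.436, -0.243]), np.float64(0.0))
lid scene [186.0, 171.1] [38.  65.  89.5] (array([ 0.43603101, -0.24437158]), np.float64(0.8850325379609545))
lid side [310.5, 216.1] [178.  88. 117.] (array([ 0.436, -0.243]), np.float64(0.0))
lid side [174.8, 291.5] [ 63.  90. 123.] (array([ 0.43287993, -0.23893848]), np.float64(0.9157894736842105))
shift [-3.087  2.569 -0.544] turn [-0.036 -0.007  0.003] dist rows 3.241933025720557 0.03412681290296728
[ 0.43558046 -0.24250273  0.17886589]
```

carry_out([
  [85,-2.93,2.8,1,0,0,0],
  [85,-2.93,2.8,1,0,0,0],
  [85,-2.93,2.8,1,0,0,0],
  [85,-2.93,2.8,1,0,0,0],
  [85,-2.93,2.8,1,0,0,0],
  [85,-2.93,2.8,1,0,0,0],
  [85,-2.93,2.8,1,0,0,0],
])

```text
clock: 15.5
ee_pos: [0.5534, -0.3533, 0.1399]
orientation: [-0.001, 0.688, 0.726, -0.001]
contact_force: [0.3, 0.1, 0.4]
grip_width: 0.0846
grip_force: 0.0
```

Run:
```python
from h import *
go(.548,-.36,.02,3)
w=snap('wrist','w4.png')
for m in bot.masks_of('cup1','wrist'):
    if m['confidence']>.3: print(m['confidence'],m['at'],fit([('wrist',m['mask'])],[.548,-.36],0,CUP))
```

```text
shift [-0.159 -0.132  2.997] turn [-0.026  0.002  0.005] dist rows 2.4035819003081826 0.02488224305058265
```

View pics/w4.png

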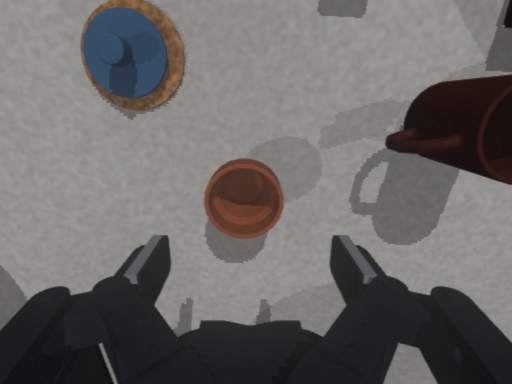

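Run:
```python
from h import *
print(ray('wrist',244,198.5,.06))
p=ray('wrist',133.5,55,.004);print('mat',p, 'lid',ray('wrist',124.5,53,.013))
```

```text
[ 0.54885733 -0.35739033  0.06      ]
mat [ 0.44019821 -0.24265619  0.004     ] lid [ 0.43584912 -0.24257357  0.013     ]
```

carry_out([
  [85,-0.1,-0.11,0.8,0,0,0],
  [85,-0.1,-0.11,1.8,0,0,0],
  [85,-0.1,-0.11,2.6,0,0,0],
  [85,-0.1,-0.11,3,0,0,0],
  [85,-0.1,-0.11,3,0,0,0],
  [75,-0.1,-0.11,3,0,0,0],
  [66,-0.1,-0.11,3,0,0,0],
  [60,-0.1,-0.11,3,0,0,0],
  [60,-0.1,-0.11,3,0,0,0],
  [60,-0.1,-0.11,3,0,0,0],
], force=30)

```text
clock: 16.6
ee_pos: [0.5501, -0.3589, 0.0222]
orientation: [0.001, 0.688, 0.726, -0.001]
contact_force: [-0.3, 0.4, 8.5]
grip_width: 0.0688
grip_force: 35.0
```

carry_out([
  [60,0,0,-0.5,0,0,0],
  [60,0,0,-1.5,0,0,0],
  [60,0,0,-2.7,0,0,0],
  [60,0,0,-3.9,0,0,0],
  [60,0,0,-4.8,0,0,0],
  [60,0,0,-4.8,0,0,0],
  [60,0,0,-4.8,0,0,0],
])

```text
clock: 17.3
ee_pos: [0.55, -0.3582, 0.2131]
orientation: [0.0, 0.688, 0.726, -0.001]
contact_force: [-0.5, 0.1, -2.6]
grip_width: 0.0688
grip_force: 35.1
```

Run:
```python
from h import *
s=bot.observe(); print(s['ee_pos'],s['grip_width'],s['grip_force'])
go(.6288,.1067,.20,3)
im=snap('side','s5.png')
```

```text
[ 0.55003788 -0.35819004  0.21308194] 0.06877897563292852 35.12090359814465
shift [11.503  2.58   0.3  ] turn [-0.013  0.014  0.003] dist rows 9.433925072253992 0.017743470097323022
```

View pics/s5.png

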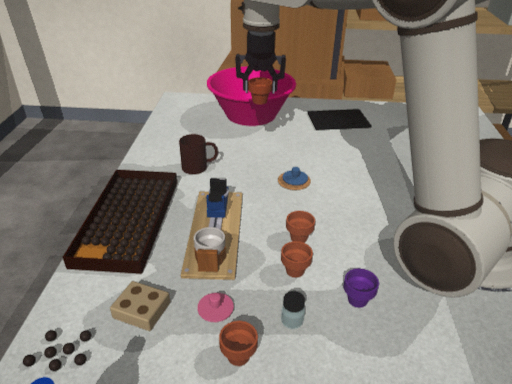

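The gripper holds the cup upright at side pixel (260,90). The lid is on the mat at (294,178) and the white cup is open at (209,243).

carry_out([
  [60,11.5,2.58,0.3,0,0,0],
  [60,11.5,2.58,0.3,0,0,0],
  [60,11.5,2.58,0.3,0,0,0],
  [60,11.5,2.58,0.3,0,0,0],
  [60,11.5,2.58,0.3,0,0,0],
  [60,11.5,2.58,0.3,0,0,0],
  [60,11.5,2.58,0.3,0,0,0],
  [60,11.5,2.58,0.3,0,0,0],
  [60,11.5,2.58,0.3,0,0,0],
  [60,11.5,2.58,1.4,0,0,0],
  [60,11.5,2.58,1.8,0,0,0],
  [60,11.5,2.58,1.8,0,0,0],
])

```text
clock: 18.55
ee_pos: [0.6265, 0.1074, 0.1349]
orientation: [-0.003, 0.688, 0.726, -0.004]
contact_force: [0.4, 0.1, -1.0]
grip_width: 0.0686
grip_force: 35.5
```

carry_out([
  [60,0,0,0,0,0,0],
  [60,0,0,0,0,0,0],
  [60,0,0,0,0,0,0],
])

```text
clock: 18.85
ee_pos: [0.6289, 0.1061, 0.1405]
orientation: [-0.0, 0.689, 0.725, -0.001]
contact_force: [0.6, 0.5, -1.7]
grip_width: 0.0686
grip_force: 35.5
```

Run:
```python
from h import *
go(.6288,.1062,.062,3)
for n in ['scene','side']:
    im=bot.grab_frame(n)
    for m in bot.masks_of('base_cup',n)[:2]: print(n,m['confidence'],m['at'],col(im,m['mask']),fit([(n,m['mask'])],[.6288,.107],.012,[(.030,.027),(.036,.0345),(.06,.0345)]))
```

```text
shift [3.000e-03 1.000e-03 1.962e+00] turn [-0.012  0.002 -0.003] dist rows 1.569587922597156 0.012136812162266317
scene 0.61 [226.8, 306.1] [91. 90. 86.] (array([0.63138203, 0.10660156]), np.float64(0.90234375))
side 0.96 [240.3, 208.7] [170. 164. 159.] (array([0.62627656, 0.10501953]), np.float64(0.7326607818411097))
side 0.39 [341.0, 238.9] [122.  65.  44.] (array([0.6288, 0.107 ]), np.float64(0.0))
```

carry_out([
  [60,0,0,0.5,0,0,0],
  [60,0,0,1,0,0,0],
  [60,0,0,1.4,0,0,0],
  [60,0,0,1.6,0,0,0],
  [60,0,0,1.75,0,0,0],
  [60,0,0,1.87,0,0,0],
  [60,0,0,1.95,0,0,0],
  [60,0,0,2,0,0,0],
  [60,0,0,2.04,0,0,0],
  [60,0,0,2.06,0,0,0],
])

```text
clock: 20.05
ee_pos: [0.629, 0.1067, 0.0622]
orientation: [0.0, 0.688, 0.726, -0.0]
contact_force: [-22.8, -1.8, 63.0]
grip_width: 0.0692
grip_force: 65.2
```

carry_out([
  [60,0,-0.05,-0.12,0,0,0],
  [60,0,-0.05,-0.12,0,0,0],
])

```text
clock: 20.25
ee_pos: [0.6269, 0.1066, 0.0635]
orientation: [-0.0, 0.688, 0.726, -0.0]
contact_force: [-0.2, -0.4, 6.8]
grip_width: 0.0689
grip_force: 39.8
```

Run:
```python
from h import *
s=bot.observe(); print(s['ee_pos'],s['contact_force'],s['moment'])
a=snap('scene','q1.png')[170:280,250:360];b=snap('side','q2.png')[190:290,160:260]
c=np.hstack([cv2.resize(x,(400,400),interpolation=cv2.INTER_CUBIC) for x in(a,b)])
cv2.imwrite('pics/q.png',c[:,:,::-1])
```

```text
[0.62693827 0.10660078 0.06352997] [-0.1860075  -0.41133095  6.8362197 ] [-0.01188577  0.50442188 -0.02806487]
```

View pics/q.png

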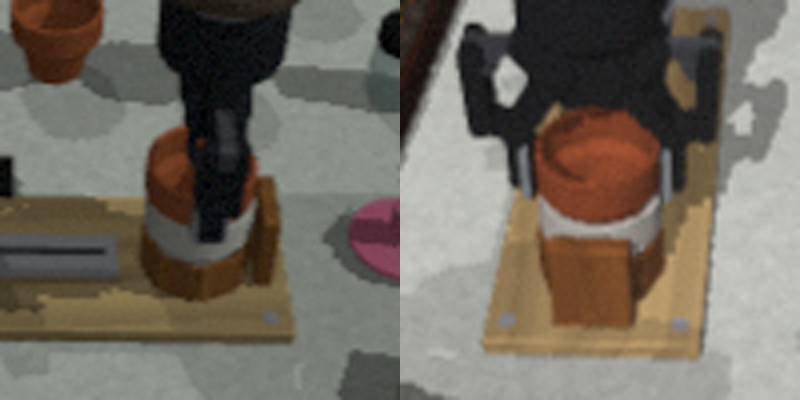

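The terracotta collar looks flush on the white rim in both views. I'll release the cup.

carry_out([
  [70,0,0,0,0,0,0],
  [78,0,0,0,0,0,0],
  [85,0,0,0,0,0,0],
  [85,0,0,0,0,0,0],
  [85,0,0,-0.7,0,0,0],
  [85,0,0,-1.8,0,0,0],
  [85,0,0,-3,0,0,0],
  [85,0,0,-3.8,0,0,0],
  [85,0,0,-3.8,0,0,0],
  [85,0,0,-3.8,0,0,0],
])

```text
clock: 21.35
ee_pos: [0.6268, 0.1066, 0.2138]
orientation: [-0.001, 0.688, 0.726, -0.001]
contact_force: [-0.4, -0.4, -0.5]
grip_width: 0.085
grip_force: 0.0
```

```bash
cat >> h.py <<'E'
def stackcheck(z0,x=(.627,.1066)):
    for n in ['scene','side']:
        im=bot.grab_frame(n); b=None
        for m in bot.masks_of('cup1',n):
            q=np.zeros(2); c=proj(n,[*x,z0+.05]); d=np.hypot(m['at'][1]-c[0],m['at'][0]-c[1])
            cc=col(im,m['mask']).astype(float)
            if d<25 and cc[2]<.7*cc[0] and (b is None or d<b[0]): b=(d,m)
        if b:
            m=b[1]['mask'];r=np.where(m.any(1))[0]
            print(n,round(b[1]['confidence'],2),'rows',r.min(),r.max(),[(round(dz*1000),round(fit([(n,m)],list(x),z0+dz,[(.036,.0345),(.06,.0345)])[1],3)) for dz in(-.006,-.003,0,.003,.006)],fit([(n,m)],list(x),z0,[(.036,.0345),(.06,.0345)])[0])
        else: print(n,'none')
E
python3 - <<'E'
from h import *
stackcheck(.036)
cups()
go(.424,.01,.14,3)
E
```

```text
scene none
side 0.97 rows 218 247 [(-6, np.float64(0.961)), (-3, np.float64(0.961)), (0, np.float64(0.954)), (3, np.float64(0.953)), (6, np.float64(0.945))] [0.62464844 0.10814297]
scene 0.9 [0.5914, 0.1108] 0.86
scene 0.81 [0.4282, 0.01] 0.87
scene 0.78 [0.4365, 0.1225] 0.6
side 0.79 [0.5358, 0.3551] 0.97
side 0.78 [0.4347, 0.125] 0.88
side 0.77 [0.4223, 0.0102] 0.89
side 0.66 [0.6345, 0.0647] 0.83
shift [-2.144 -5.177  1.85 ] turn [-0.031  0.003  0.003] dist rows 4.720287562648007 0.02935402293163554
```

carry_out([
  [85,-2.14,-5.18,0.3,0,0,0],
  [85,-2.14,-5.18,0.3,0,0,0],
  [85,-2.14,-5.18,0.3,0,0,0],
  [85,-2.14,-5.18,1.4,0,0,0],
  [85,-2.14,-5.18,1.85,0,0,0],
  [85,-2.14,-5.18,1.85,0,0,0],
  [85,-2.14,-5.18,1.85,0,0,0],
  [85,-2.14,-5.18,1.85,0,0,0],
  [85,-2.14,-5.18,1.85,0,0,0],
])

```text
clock: 22.65
ee_pos: [0.4254, 0.0103, 0.1414]
orientation: [-0.0, 0.688, 0.726, -0.001]
contact_force: [-0.7, 0.6, -0.2]
grip_width: 0.0851
grip_force: 0.0
```

```bash
cat >> h.py <<'E'
def wcup(x0,z0=0):
    im=bot.grab_frame('wrist').astype(float)
    m=((im[...,0]>1.35*im[...,1])&(im[...,0]>1.5*im[...,2])&(im[...,0]>50)).astype(np.uint8)
    m=cv2.morphologyEx(m,cv2.MORPH_CLOSE,np.ones((7,7)))
    n,l,st,ce=cv2.connectedComponentsWithStats(m); c=proj('wrist',[*x0,z0+.04])
    i=min((i for i in range(1,n) if st[i,4]>400),key=lambda i:np.hypot(*(ce[i]-c))); print('bbox',st[i],'pred',c.round())
    x,s=fit([('wrist',l==i)],list(x0),z0,CUP); print('cup',x.round(4),round(s,3)); return x
E
python3 - <<'E'
from h import *
x=wcup([.424,.01]); go(*x,.02,3)
E
```

```text
bbox [ 210  151   79   80 4935] pred [248. 187.]
cup [0.4248 0.0095] 0.946
shift [-1.80e-02 -2.00e-03  3.03e+00] turn [-0.016  0.004  0.007] dist rows 2.423877841113707 0.01665379799731571
```

carry_out([
  [85,0,0,0.8,0,0,0],
  [85,0,0,1.8,0,0,0],
  [85,0,0,2.5,0,0,0],
  [85,0,0,2.83,0,0,0],
  [85,0,0,2.83,0,0,0],
  [75,0,0,2.83,0,0,0],
  [66,0,0,2.83,0,0,0],
  [60,0,0,2.83,0,0,0],
  [60,0,0,2.83,0,0,0],
  [60,0,0,2.83,0,0,0],
], force=30)

```text
clock: 23.7
ee_pos: [0.4245, 0.0101, 0.0285]
orientation: [-0.0, 0.688, 0.726, -0.001]
contact_force: [-1.1, 1.0, 7.3]
grip_width: 0.069
grip_force: 33.9
```

carry_out([
  [60,0,0,-0.5,0,0,0],
  [60,0,0,-1.5,0,0,0],
  [60,0,0,-2.5,0,0,0],
  [60,0,0,-3.5,0,0,0],
  [60,0,0,-4.3,0,0,0],
  [60,0,0,-4.3,0,0,0],
  [60,0,0,-4.3,0,0,0],
])

```text
clock: 24.4
ee_pos: [0.4244, 0.0102, 0.1998]
orientation: [-0.0, 0.688, 0.726, -0.001]
contact_force: [0.2, 0.2, -3.0]
grip_width: 0.0687
grip_force: 35.7
```

Run:
```python
from h import *
go(.627,.1066,.17,3)
```

```text
shift [2.141 5.186 0.733] turn [-0.013  0.005  0.003] dist rows 4.526421397061992 0.013295597453173021
```

carry_out([
  [60,2.14,5.19,0.3,0,0,0],
  [60,2.14,5.19,0.3,0,0,0],
  [60,2.14,5.19,0.3,0,0,0],
  [60,2.14,5.19,0.3,0,0,0],
  [60,2.14,5.19,0.73,0,0,0],
  [60,2.14,5.19,0.73,0,0,0],
  [60,2.14,5.19,0.73,0,0,0],
  [60,2.14,5.19,0.73,0,0,0],
])

```text
clock: 25.2
ee_pos: [0.6263, 0.1063, 0.1691]
orientation: [-0.001, 0.688, 0.725, -0.002]
contact_force: [0.5, 0.5, -1.6]
grip_width: 0.0687
grip_force: 35.8
```

carry_out([
  [60,0,0,0.5,0,0,0],
  [60,0,0,1,0,0,0],
  [60,0,0,1.4,0,0,0],
  [60,0,0,1.6,0,0,0],
  [60,0,0,1.75,0,0,0],
  [60,0,0,1.85,0,0,0],
  [60,0,0,1.9,0,0,0],
  [60,0,0,1.9,0,0,0],
])

```text
clock: 26.0
ee_pos: [0.6268, 0.1066, 0.0934]
orientation: [-0.001, 0.688, 0.726, -0.001]
contact_force: [-0.6, -0.5, -1.5]
grip_width: 0.0683
grip_force: 35.9
```

carry_out([
  [60,0,0,0.04,0,0,0],
  [60,0,0,0.08,0,0,0],
  [60,0,0,0.12,0,0,0],
  [60,0,0,0.16,0,0,0],
  [60,0,0,0.16,0,0,0],
])

```text
clock: 26.5
ee_pos: [0.6273, 0.1065, 0.0886]
orientation: [-0.0, 0.688, 0.726, -0.001]
contact_force: [-3.6, -1.0, 15.6]
grip_width: 0.0685
grip_force: 39.5
```

carry_out([
  [70,0,0,-0.03,0,0,0],
  [78,0,0,-0.03,0,0,0],
  [85,0,0,-0.03,0,0,0],
  [85,0,0,-0.03,0,0,0],
  [85,0,0,-0.7,0,0,0],
  [85,0,0,-1.8,0,0,0],
  [85,0,0,-3,0,0,0],
  [85,0,0,-3.2,0,0,0],
  [85,0,0,-3.2,0,0,0],
  [85,0,0,-3.2,0,0,0],
])

```text
clock: 27.5
ee_pos: [0.6267, 0.1066, 0.2134]
orientation: [-0.002, 0.688, 0.726, -0.002]
contact_force: [0.8, -1.0, -0.1]
grip_width: 0.0849
grip_force: 0.0
```

Run:
```python
from h import *
cups()
go(.4335,.125,.14,3)
```

```text
scene 0.97 [0.5621, 0.1153] 0.86
scene 0.88 [0.5376, 0.3542] 0.95
scene 0.82 [0.4391, 0.1252] 0.57
scene 0.56 [0.5977, 0.1083] 0.27
side 0.79 [0.6321, 0.0751] 0.32
side 0.75 [0.6396, 0.0301] 0.84
side 0.72 [0.5346, 0.3552] 0.9
side 0.61 [0.7273, 0.2889] 0.66
shift [ 0.715 -4.789  1.861] turn [-0.04   0.002  0.003] dist rows 4.149936281955075 0.03780232587964915
```

carry_out([
  [85,0.71,-4.79,0.3,0,0,0],
  [85,0.71,-4.79,0.3,0,0,0],
  [85,0.71,-4.79,0.3,0,0,0],
  [85,0.71,-4.79,1.4,0,0,0],
  [85,0.71,-4.79,1.86,0,0,0],
  [85,0.71,-4.79,1.86,0,0,0],
  [85,0.71,-4.79,1.86,0,0,0],
  [85,0.71,-4.79,1.86,0,0,0],
])

```text
clock: 28.5
ee_pos: [0.4354, 0.1248, 0.1424]
orientation: [-0.001, 0.688, 0.725, -0.001]
contact_force: [0.3, -1.0, -1.0]
grip_width: 0.0851
grip_force: 0.0
```

Run:
```python
from h import *
x=wcup([.4335,.125]); go(*x,.028,3)
```

```text
bbox [ 209  152   79   79 4866] pred [248. 187.]
cup [0.4337 0.1227] 0.943
shift [-0.05  -0.039  2.858] turn [-0.014  0.002  0.001] dist rows 2.2867252978504378 0.013568182085285502
```

carry_out([
  [85,-0.04,0,0.8,0,0,0],
  [85,-0.04,0,1.8,0,0,0],
  [85,-0.04,0,2.5,0,0,0],
  [85,-0.04,0,2.81,0,0,0],
  [85,-0.04,0,2.81,0,0,0],
  [75,-0.04,0,2.81,0,0,0],
  [66,-0.04,0,2.81,0,0,0],
  [60,-0.04,0,2.81,0,0,0],
  [60,-0.04,0,2.81,0,0,0],
  [60,-0.04,0,2.81,0,0,0],
], force=30)

```text
clock: 29.55
ee_pos: [0.4349, 0.1233, 0.0306]
orientation: [-0.0, 0.688, 0.726, -0.0]
contact_force: [-2.1, -0.1, 5.3]
grip_width: 0.0692
grip_force: 32.4
```

carry_out([
  [60,0,0,-0.5,0,0,0],
  [60,0,0,-1.5,0,0,0],
  [60,0,0,-2.5,0,0,0],
  [60,0,0,-3.5,0,0,0],
  [60,0,0,-4.6,0,0,0],
  [60,0,0,-4.6,0,0,0],
  [60,0,0,-4.6,0,0,0],
])

```text
clock: 30.25
ee_pos: [0.4347, 0.1233, 0.2143]
orientation: [0.0, 0.688, 0.726, -0.0]
contact_force: [0.1, 0.1, -2.7]
grip_width: 0.0691
grip_force: 35.5
```

Run:
```python
from h import *
go(.627,.1068,.20,3)
```

```text
shift [-0.667  4.778  0.358] turn [-0.001  0.001  0.003] dist rows 3.870039058755881 0.003562784963439914
```

carry_out([
  [60,-0.67,4.78,0,0,0,0],
  [60,-0.67,4.78,0,0,0,0],
  [60,-0.67,4.78,0,0,0,0],
  [60,-0.67,4.78,0.36,0,0,0],
  [60,-0.67,4.78,0.36,0,0,0],
  [60,-0.67,4.78,0.36,0,0,0],
  [60,-0.67,4.78,0.36,0,0,0],
])

```text
clock: 30.95
ee_pos: [0.6259, 0.1068, 0.1976]
orientation: [-0.001, 0.688, 0.726, -0.002]
contact_force: [-0.7, -0.4, -0.8]
grip_width: 0.0686
grip_force: 35.7
```

carry_out([
  [60,0,0,0.5,0,0,0],
  [60,0,0,1,0,0,0],
  [60,0,0,1.5,0,0,0],
  [60,0,0,1.8,0,0,0],
  [60,0,0,2,0,0,0],
  [60,0,0,2.06,0,0,0],
  [60,0,0,2.1,0,0,0],
  [60,0,0,2.14,0,0,0],
  [60,0,0,2.18,0,0,0],
  [60,0,0,2.18,0,0,0],
])

```text
clock: 31.95
ee_pos: [0.6273, 0.1067, 0.1143]
orientation: [0.0, 0.688, 0.726, 0.0]
contact_force: [-9.1, -1.6, 27.6]
grip_width: 0.0691
grip_force: 38.4
```

Contact came at the expected height. I'll release and go for the last cup.

carry_out([
  [70,0,0,-0.06,0,0,0],
  [78,0,0,-0.06,0,0,0],
  [85,0,0,-0.06,0,0,0],
  [85,0,0,-0.06,0,0,0],
  [85,0,0,-0.7,0,0,0],
  [85,0,0,-1.8,0,0,0],
  [85,0,0,-2.6,0,0,0],
  [85,0,0,-2.6,0,0,0],
  [85,0,0,-2.6,0,0,0],
  [85,0,0,-2.6,0,0,0],
])

```text
clock: 32.95
ee_pos: [0.6263, 0.1066, 0.2131]
orientation: [-0.002, 0.688, 0.726, -0.002]
contact_force: [-0.5, -0.2, -0.2]
grip_width: 0.0851
grip_force: 0.0
```

Run:
```python
from h import *
cups()
go(.537,.355,.14,3)
```

```text
scene 0.92 [0.5376, 0.355] 0.94
scene 0.67 [0.5284, 0.1194] 0.81
scene 0.63 [0.5692, 0.1143] 0.27
scene 0.54 [0.5942, 0.1078] 0.32
side 0.78 [0.6487, -0.0047] 0.82
side 0.7 [0.6311, 0.0818] 0.3
side 0.52 [0.6375, 0.047] 0.32
shift [ 6.32  -1.896  1.845] turn [-0.035  0.002  0.003] dist rows 5.481018482836197 0.03295615896689339
```

carry_out([
  [85,6.32,-1.9,0,0,0,0],
  [85,6.32,-1.9,0,0,0,0],
  [85,6.32,-1.9,0,0,0,0],
  [85,6.32,-1.9,0.3,0,0,0],
  [85,6.32,-1.9,1,0,0,0],
  [85,6.32,-1.9,1.85,0,0,0],
  [85,6.32,-1.9,1.85,0,0,0],
  [85,6.32,-1.9,1.85,0,0,0],
  [85,6.32,-1.9,1.85,0,0,0],
])

```text
clock: 34.05
ee_pos: [0.5382, 0.3545, 0.1421]
orientation: [-0.001, 0.688, 0.725, -0.001]
contact_force: [0.4, 0.3, 1.1]
grip_width: 0.085
grip_force: 0.0
```

Run:
```python
from h import *
x=wcup([.537,.355]); go(*x,.028,3)
```

```text
bbox [ 210  152   78   79 4877] pred [248. 186.]
cup [0.5372 0.3532] 0.944
shift [-0.03  -0.024  2.858] turn [-0.01  -0.003 -0.005] dist rows 2.28629032468792 0.010939804806252089
```

carry_out([
  [85,-0.03,0,0.8,0,0,0],
  [85,-0.03,0,1.8,0,0,0],
  [85,-0.03,0,2.5,0,0,0],
  [85,-0.03,0,2.83,0,0,0],
  [85,-0.03,0,2.83,0,0,0],
  [75,-0.03,0,2.83,0,0,0],
  [66,-0.03,0,2.83,0,0,0],
  [60,-0.03,0,2.83,0,0,0],
  [60,-0.03,0,2.83,0,0,0],
  [60,-0.03,0,2.83,0,0,0],
], force=30)

```text
clock: 35.1
ee_pos: [0.538, 0.3541, 0.03]
orientation: [-0.0, 0.688, 0.726, 0.0]
contact_force: [-0.3, -1.5, 4.2]
grip_width: 0.0693
grip_force: 33.7
```

carry_out([
  [60,0,0,-0.5,0,0,0],
  [60,0,0,-1.5,0,0,0],
  [60,0,0,-2.5,0,0,0],
  [60,0,0,-3.5,0,0,0],
  [60,0,0,-4.6,0,0,0],
  [60,0,0,-5,0,0,0],
  [60,0,0,-5,0,0,0],
])

```text
clock: 35.8
ee_pos: [0.5385, 0.3543, 0.2322]
orientation: [0.0, 0.688, 0.726, 0.002]
contact_force: [-0.0, -0.6, -2.0]
grip_width: 0.0694
grip_force: 35.0
```

Run:
```python
from h import *
go(.627,.1068,.22,3)
```

```text
shift [-6.296  1.883  0.296] turn [ 0.021 -0.017  0.003] dist rows 5.262643567268703 0.02578810953103766
```

carry_out([
  [60,-6.3,1.88,0,0,0,0],
  [60,-6.3,1.88,0,0,0,0],
  [60,-6.3,1.88,0,0,0,0],
  [60,-6.3,1.88,0,0,0,0],
  [60,-6.3,1.88,0,0,0,0],
  [60,-6.3,1.88,0.3,0,0,0],
  [60,-6.3,1.88,0.3,0,0,0],
  [60,-6.3,1.88,0.3,0,0,0],
  [60,-6.3,1.88,0.3,0,0,0],
])

```text
clock: 36.7
ee_pos: [0.6256, 0.1075, 0.2155]
orientation: [-0.001, 0.688, 0.726, -0.001]
contact_force: [-0.0, -0.1, -0.5]
grip_width: 0.0693
grip_force: 35.0
```

carry_out([
  [60,0,0,0.5,0,0,0],
  [60,0,0,1,0,0,0],
  [60,0,0,1.5,0,0,0],
  [60,0,0,1.8,0,0,0],
  [60,0,0,1.93,0,0,0],
  [60,0,0,2,0,0,0],
  [60,0,0,2.04,0,0,0],
  [60,0,0,2.08,0,0,0],
  [60,0,0,2.12,0,0,0],
  [60,0,0,2.12,0,0,0],
])

```text
clock: 37.7
ee_pos: [0.6279, 0.107, 0.1368]
orientation: [0.002, 0.688, 0.726, 0.002]
contact_force: [-7.1, 1.5, 45.1]
grip_width: 0.0692
grip_force: 40.6
```

carry_out([
  [70,0,0,-0.1,0,0,0],
  [78,0,0,-0.1,0,0,0],
  [85,0,0,-0.1,0,0,0],
  [85,0,0,-0.1,0,0,0],
  [85,0,0,-0.7,0,0,0],
  [85,0,0,-1.8,0,0,0],
  [85,0,0,-2.8,0,0,0],
  [85,0,0,-2.8,0,0,0],
  [85,0,0,-2.8,0,0,0],
])

```text
clock: 38.6
ee_pos: [0.6262, 0.1062, 0.2429]
orientation: [-0.001, 0.688, 0.726, -0.001]
contact_force: [0.5, 0.6, -2.6]
grip_width: 0.0848
grip_force: 0.0
```

Run:
```python
from h import *
go(.6373,-.1012,.14,93.5)
a=snap('scene','r1.png')[120:290,170:380];b=snap('side','r2.png')[130:300,130:340]
c=np.hstack([cv2.resize(x,(395,320),interpolation=cv2.INTER_CUBIC) for x in(a,b)])
cv2.imwrite('pics/r.png',c[:,:,::-1])
```

```text
shift [-5.192  0.009  2.573] turn [ -0.016  -0.012 -11.309] dist rows 4.635821674438985 10.569263656942319
```

View pics/r.png

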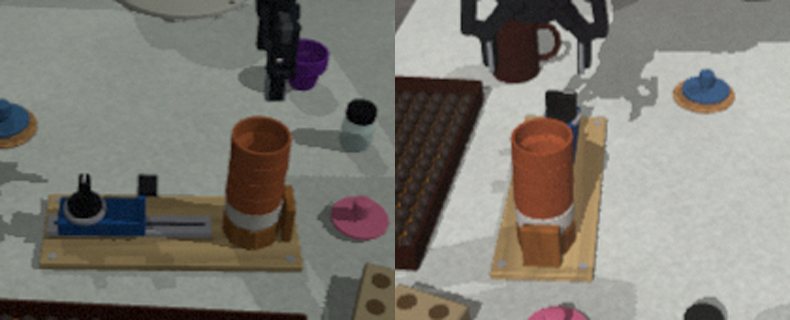

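The stack is straight: in the crop it stands at (260,180) in the scene view and (543,180) in the side view. The stop is drawn back, with its knob at (85,205). Next I move to the knob.

carry_out([
  [50,-5.19,0,0,0,0,-11.3],
  [50,-5.19,0,0,0,0,-11.3],
  [50,-5.19,0,0,0,0,-11.3],
  [50,-5.19,0,0,0,0,-11.3],
  [50,-5.19,0,0.5,0,0,-11.3],
  [50,-5.19,0,1,0,0,-11.3],
  [50,-5.19,0,2,0,0,-11.3],
  [50,-5.19,0,2.5,0,0,-11.3],
  [50,-5.19,0,2.5,0,0,-11.3],
  [50,-5.19,0,2.5,0,0,-11.3],
  [50,-5.19,0,2.5,0,0,-11.3],
  [50,-5.19,0,2.5,0,0,-11.3],
])

```text
clock: 39.9
ee_pos: [0.6361, -0.101, 0.1411]
orientation: [-0.003, -0.031, 1.0, 0.0]
contact_force: [0.5, -0.2, 0.4]
grip_width: 0.0501
grip_force: 0.0
```

carry_out([
  [50,0,0,0,0,0,0],
  [50,0,0,0,0,0,0],
])

```text
clock: 40.1
ee_pos: [0.6364, -0.1011, 0.142]
orientation: [-0.002, -0.028, 1.0, -0.0]
contact_force: [-1.0, 0.2, -0.1]
grip_width: 0.0497
grip_force: 0.0
```

Run:
```python
from h import *
go(.6375,-.1012,.063,93.5)
```

```text
shift [-0.035 -0.004  1.974] turn [-0.    -0.031 -0.032] dist rows 1.5797985519453683 0.041193205213502
```

carry_out([
  [50,0,0,0.8,0,0,0],
  [50,0,0,1.5,0,0,0],
  [50,0,0,1.96,0,0,0],
  [50,0,0,1.96,0,0,0],
  [30,0,0,1.96,0,0,0],
  [15,0,0,1.96,0,0,0],
  [5,0,0,1.96,0,0,0],
  [5,0,0,1.96,0,0,0],
  [5,0,0,1.96,0,0,0],
], force=40)

```text
clock: 41.0
ee_pos: [0.637, -0.1012, 0.0657]
orientation: [-0.001, -0.03, 1.0, -0.0]
contact_force: [-1.3, 2.4, 7.0]
grip_width: 0.0132
grip_force: 40.5
```

Run:
```python
from h import *
s=bot.observe(); print({k:np.round(v,3) for k,v in s.items() if k in('ee_pos','contact_force','moment','grip_width','grip_force')})
go(.6373+.083*-.0524,-.1016+.083*.9986,.0628,93)
```

```text
{'ee_pos': array([ 0.637, -0.101,  0.066]), 'contact_force': array([-1.27 ,  2.367,  6.999]), 'moment': array([ 0.358,  0.185, -0.262]), 'grip_force': np.float64(40.503), 'grip_width': np.float64(0.013)}
shift [-0.022  2.064  0.07 ] turn [-0.005 -0.01   0.05 ] dist rows 1.652289840913544 0.04801377427643703
```

carry_out([
  [5,0,0.25,0,0,0,0],
  [5,0,0.5,0,0,0,0],
  [5,0,0.75,0,0,0,0],
  [5,0,1,0,0,0,0],
  [5,-0.01,1.25,0,0,0,0],
  [5,-0.01,1.5,0,0,0,0],
  [5,-0.02,1.7,0,0,0,0],
  [5,-0.02,1.85,0,0,0,0],
  [5,-0.02,1.92,0,0,0,0],
  [5,-0.02,1.92,0,0,0,0],
])

```text
clock: 42.0
ee_pos: [0.6332, -0.024, 0.0657]
orientation: [-0.001, -0.03, 1.0, -0.0]
contact_force: [-0.5, 2.1, 8.0]
grip_width: 0.0131
grip_force: 40.9
```

carry_out([
  [5,0,0.02,0,0,0,0],
  [5,0,0.04,0,0,0,0],
  [5,0,0.06,0,0,0,0],
  [5,0,0.08,0,0,0,0],
  [5,0,0.08,0,0,0,0],
])

```text
clock: 42.5
ee_pos: [0.6331, -0.0214, 0.0657]
orientation: [-0.001, -0.03, 1.0, -0.001]
contact_force: [-0.2, -1.0, 7.3]
grip_width: 0.0134
grip_force: 40.9
```

carry_out([
  [5,0,0.02,0,0,0,0],
  [5,0,0.04,0,0,0,0],
  [5,0,0.04,0,0,0,0],
])

```text
clock: 42.8
ee_pos: [0.633, -0.0198, 0.0656]
orientation: [-0.001, -0.03, 1.0, -0.001]
contact_force: [0.9, -0.7, 8.1]
grip_width: 0.013
grip_force: 40.9
```

carry_out([
  [5,0,0.02,0,0,0,0],
  [5,0,0.03,0,0,0,0],
  [5,0,0.03,0,0,0,0],
])

```text
clock: 43.1
ee_pos: [0.633, -0.0189, 0.0657]
orientation: [-0.0, -0.03, 1.0, -0.001]
contact_force: [0.1, -3.4, 7.6]
grip_width: 0.0135
grip_force: 40.8
```

carry_out([
  [5,0,0.02,0,0,0,0],
  [5,0,0.03,0,0,0,0],
  [5,0,0.03,0,0,0,0],
])

```text
clock: 43.4
ee_pos: [0.6329, -0.0179, 0.0657]
orientation: [-0.0, -0.03, 1.0, -0.001]
contact_force: [0.1, -4.1, 8.1]
grip_width: 0.0133
grip_force: 40.8
```

carry_out([
  [5,0,0.02,0,0,0,0],
  [5,0,0.03,0,0,0,0],
  [5,0,0.03,0,0,0,0],
])

```text
clock: 43.7
ee_pos: [0.6329, -0.0168, 0.0657]
orientation: [-0.0, -0.03, 1.0, -0.001]
contact_force: [1.4, -5.1, 7.9]
grip_width: 0.0131
grip_force: 40.8
```

Run:
```python
from h import *
print(bot.observe()['contact_force'],bot.observe()['ee_pos'])
a=snap('scene','t1.png')[150:280,180:350];b=snap('side','t2.png')[130:290,150:290]
c=np.hstack([cv2.resize(x,None,fx=500/x.shape[0],fy=500/x.shape[0],interpolation=cv2.INTER_CUBIC)[:, -400:] for x in(a,b)])
print(c.shape)
cv2.imwrite('pics/t.png',c[:,:800,::-1])
```

```text
[ 1.36442357 -5.09614453  7.92365554] [ 0.6328868  -0.01675727  0.06568899]
(500, 800, 3)
```

View pics/t.png

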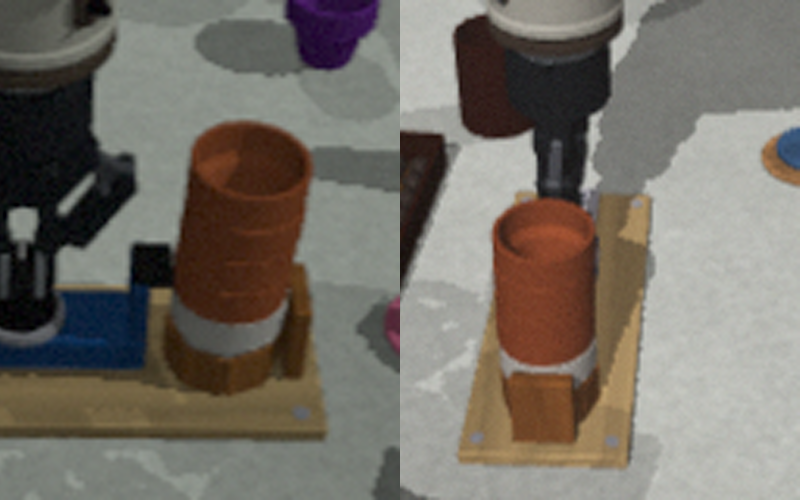

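The lip touches the stack, at (165,265) in the crop, and leans it about 2°. I'll back off slightly so that it only rests against it.

carry_out([
  [5,0,-0.03,0,0,0,0],
  [5,0,-0.05,0,0,0,0],
  [5,0,-0.05,0,0,0,0],
  [5,0,-0.05,0,0,0,0],
])

```text
clock: 44.2
ee_pos: [0.633, -0.0182, 0.0657]
orientation: [-0.0, -0.03, 1.0, -0.0]
contact_force: [-0.3, 0.1, 8.2]
grip_width: 0.0129
grip_force: 40.9
```

Run:
```python
from h import *
s=bot.observe();print(s['contact_force'],s['ee_pos'],s['moment'])
def lean(im):
    im=im.astype(float);m=((im[...,0]>1.35*im[...,1])&(im[...,0]>1.5*im[...,2])&(im[...,0]>45))
    m[:, :270]=0;m[:,345:]=0;m[:150]=0
    for r in (205,210,215,220,224):
        q=np.where(m[r])[0]; print(r,q.min(),q.max(),len(q))
for f in ['r1.png','t1.png']: print(f);lean(cv2.imread('pics/'+f)[:,:,::-1])
print('now');lean(snap('scene','t3.png'))
```

```text
[-0.28958946  0.09874203  8.20519065] [ 0.63295038 -0.01822809  0.06567719] [-0.17191478 -0.02067308 -0.31293039]
r1.png
205 293 322 30
210 292 321 30
215 291 320 30
220 291 324 34
224 290 325 36
t1.png
205 294 324 31
210 293 323 31
215 292 322 31
220 292 324 33
224 292 325 34
now
205 293 323 31
210 292 322 31
215 292 321 30
220 291 324 34
224 291 325 35
```

carry_out([
  [5,0,0,0,0,0,1],
  [5,0,0,0,0,0,2],
  [5,0,0,0,0,0,3],
  [5,0,0,0,0,0,4],
  [5,0,0,0,0,0,5],
  [5,0,0,0,0,0,6],
  [5,0,0,0,0,0,7],
  [5,0,0,0,0,0,8],
  [5,0,0,0,0,0,9],
  [5,0,0,0,0,0,9.6],
  [5,0,0,0,0,0,10],
  [5,0,0,0,0,0,10],
], force=60)

```text
clock: 45.45
ee_pos: [0.6336, -0.0176, 0.0658]
orientation: [0.0, 0.62, 0.784, 0.0]
contact_force: [5.5, 3.6, 5.2]
grip_width: 0.0127
grip_force: 62.7
```

carry_out([
  [5,0,0,0,0,0,0.3],
  [5,0,0,0,0,0,0.6],
  [5,0,0,0,0,0,0.6],
])

```text
clock: 45.75
ee_pos: [0.6335, -0.0176, 0.0658]
orientation: [0.0, 0.652, 0.758, -0.0]
contact_force: [5.5, 3.8, 6.2]
grip_width: 0.0129
grip_force: 69.9
```

Run:
```python
from h import *
s=bot.observe(); print({k:np.round(v,3) for k,v in s.items() if k in('ee_pos','contact_force','moment','grip_width','grip_force','qpos')})
R=Rn.from_quat(s['orientation'],scalar_first=True).as_matrix(); print(np.degrees(np.arctan2(R[1,1],R[0,1])))
```

```text
{'qpos': array([-0.149,  0.372,  1.503, -0.   ,  1.265, -0.299]), 'ee_pos': array([ 0.634, -0.018,  0.066]), 'contact_force': array([5.503, 3.806, 6.226]), 'moment': array([ 0.698, -0.934,  1.546]), 'grip_force': np.float64(69.898), 'grip_width': np.float64(0.013)}
8.610260846610839
```

carry_out([
  [5,0,0,0,0,0,-0.4],
  [5,0,0,0,0,0,-0.4],
  [25,0,0,0,0,0,-0.4],
  [50,0,0,0,0,0,-0.4],
  [50,0,0,0,0,0,-0.4],
  [50,0,0,0,0,0,-0.4],
  [50,0,0,-1,0,0,-0.4],
  [50,0,0,-2.2,0,0,-0.4],
  [50,0,0,-3.4,0,0,-0.4],
  [50,0,0,-4.4,0,0,-0.4],
  [50,0,0,-4.4,0,0,-0.4],
  [50,0,0,-4.4,0,0,-0.4],
])

```text
clock: 46.95
ee_pos: [0.6329, -0.0181, 0.2407]
orientation: [-0.001, 0.631, 0.776, -0.001]
contact_force: [-0.2, 0.2, 0.0]
grip_width: 0.0499
grip_force: 0.0
```

carry_out([
  [50,-2,-2,0,0,0,0],
  [50,-2,-2,0,0,0,0],
  [50,-2,-2,0,0,0,0],
  [50,-2,-2,0,0,0,0],
])

```text
clock: 47.35
ee_pos: [0.5697, -0.1142, 0.2393]
orientation: [-0.002, 0.632, 0.775, -0.002]
contact_force: [-0.3, 0.3, -0.2]
grip_width: 0.0497
grip_force: 0.0
```

Run:
```python
from h import *
a=snap('scene','u1.png')
im=a.astype(float);m=((im[...,0]>1.35*im[...,1])&(im[...,0]>1.5*im[...,2])&(im[...,0]>45)); m[:, :270]=0;m[:,345:]=0;m[:150]=0
for r in (205,210,215,220,224): q=np.where(m[r])[0]; print(r,q.min(),q.max())
b=snap('wrist','u2.png')
x=cv2.resize(a[160:280,185:345],(400,300),interpolation=cv2.INTER_CUBIC); y=cv2.resize(b,(400,300))
cv2.imwrite('pics/u.png',np.hstack([x,y])[:,:,::-1])
```

```text
205 293 323
210 292 322
215 291 321
220 291 324
224 291 324
```

View pics/u.png

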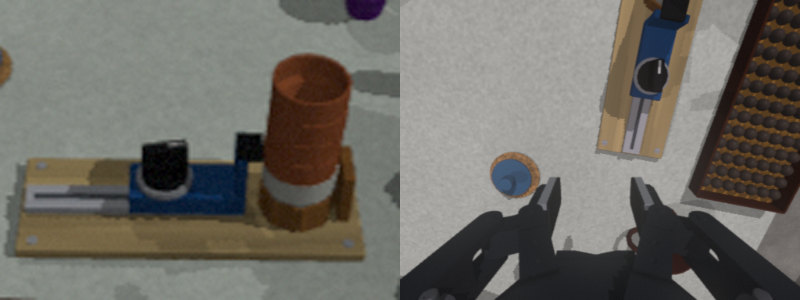

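The stack stands straight with the lip against it at (262,148). The bar lies along the rail (tight), the lid is on the mat, and the robot is clear of everything.

```bash
python3 -c "
from rig import bot
print(bot.finish_job())"
```

```text
the job is handed in; nothing more can be done
None
```

I handed the job in at about 47 s of the 208 s allowed, with no result reported back: the blue lid is upright on the cork mat (about 4 mm off centre), all four terracotta cups are nested in the white cup, and the stop's lip is against the stack with the knob turned fully clockwise.

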